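Carry a bracket position across a shelf board with a locking tape measure

ROBOT

A 6-joint arm with a two-finger parallel gripper is mounted at the origin on a cart in front of the work surface, level with it; the furniture and walls round the work are solid. World frame = base frame: x ahead of the robot, y to its left, z up, the work surface at z = 0. Lengths are in m, angles in rad, forces in N, time in s.
With the tool pointing down it reaches from about 0.35 to 0.975 m from the base axis. Payload 4.9 kg.
Tool frame: the origin (TCP) lies midway between the tips of the shut fingers; the grasp point (between the pads) lies 19 mm behind it; z points along the fingers, y is the line along which they close (so a half turn about z gives the same grasp; the last joint's range is limited). The gripper opens to 85 mm and grips with 20 to 120 N. Pads are 22 mm wide; open, the fingers measure 114 mm over their backs; the gripper's body (76 mm by 85 mm) begins 54 mm behind the grasp point. The pads swing forward as they close: fully open they stand 13 mm farther back than shut.
Start: joints at [1.205, 0.053, 1.613, -0, 1.476, -0.119], TCP at [0.153, 0.606, 0.231] pointing down, gripper open.
Joint ranges: [-3.01, 3.01], [-1.01, 2.22], [0.06, 2.58], [-1.02, 4.17], [0.09, 2.62], [-3.14, 3.14]. Speed limits (rad/s): [2.57, 2.57, 3.14, 3.14, 3.14, 3.14].

INTERFACE

Orientations are given as a unit quaternion [w, x, y, z].
In Python, from plant import manip gives the robot as it stands.
- The arm moves only by the tool move_arm, never from a script. Its argument "increments" is one flat list of numbers, 5 for each row, row after row: the shift along the tool's x, y, z in mm, then the turn about the tool's z in rad, then the opening, from 0 (shut) to 1 (fully open). In form: [tx, ty, tz, spin, jaw, tx, ty, tz, spin, jaw, ...]. A call has 1 to 8 rows; each row shifts and turns the commanded pose from where the row before left it, along the tool's axes as they then stand; what a row does not reach is not made up. A row lasts 1/12 s, in which the tool goes at most 41.7 mm and 7.16 degrees, less where a joint would pass 70% of its speed; a pose out of reach is approached as far as the arm can. A call with a gripper value outside its range is refused whole. The fingers move at their own pace and stop on an object; the grip force is fixed at half the most. Time passes only in rows, so rows that do not move let the fingers close. It gives the time, the measured TCP pose, the force, the opening and the grip force at its end, in the units of the state.
- manip.state(): the state, without advancing time (a new reading comes with each control period).
- manip.grab_frame(name): name is "scene" or "top"; returns a dict with "image" (400x640x3 uint8, blue, green, red), "fov_y" (degrees; the focal length in pixels is half the picture's height over the tangent of half this angle, whatever the lens; pixels are square), "cx", "cy" (the principal point, pixels), "k1" (the pictures are not rectified: a ray, as slopes to the right and down, at radius r is drawn at 1 + k1 r^2 times it, then the intrinsics apply), "eye" and "rotation" of the camera in the world. Camera axes: x right, y down, z forward; pixel columns grow to the right and rows downward; lengths in m; the calibration is good to about 2 mm. A picture is of the moment at which its call begins. There is no depth.
- manip.job_done(): hands the job in; it is judged then, once.
The state is a dict: "time": time; "joint_pos": joint angles; "joint_vel": joint speeds; "joint_efforts": joint torques, N m; "tool_pos": TCP position; "tool_rot": TCP orientation; "contact_force": force on the tool from outside, world axes, zero at the start; "ft_torque": the same for the moment, N m; "gripper_width": opening from 0.0 (shut) to 1.0 (fully open); "grasp_force": force on a finger pad.
Only numpy, scipy, OpenCV 4.12 (cv2) and the standard library are available. Lean on these libraries where they do the work, as an engineer would, in place of code of your own. Each camera call takes 0.05 s, during which the arm holds its last target. There are 200 camera calls.

TASK

The shelf board lies upside down with its left-hand bracket screwed on: hook the tape measure over the board's left end, draw its case straight back along the board until its heel gently touches the bracket, let go of it there and press its red lock key fully down. Then take hold of the locked tape again, turn it round and stand it on the right-hand half of the board, hooked over the right end and drawn back snug, and leave it there, still locked at that length and in line with the board, so that its heel shows where the second bracket goes. Leave the things around undisturbed.

Things in the scene. Friction and masses are not known exactly. Their poses are not given: they have to be found in the camera images.
- board: pale wooden shelf board 440 x 130 x 22 mm, fixed flat on the worktop, lying across in front of the robot. Origin: centre of its underside; its y axis runs along its length, +y is the left end (y = +0.220 there, -0.220 at the right end), +x points away from the robot, top face at z = +0.022
- bracket: dark steel bracket screwed onto the board, 110 mm across it, lower arm 22 mm high, wall arm 60 mm high at the far edge (its x 33 to 55 mm), round brace between. Origin: on the board's top, foot of the flat face that looks to the left end; axes as the board's. That face is its plane y = 0, the rest lies at y 0 to -26 mm. The face is 106 to 149 mm from the left end
- tape: yellow and black tape measure, loose, 0.5 to 0.7 kg, case 80 mm long (x), 34 mm thick (y, flat sides to grip), 63 mm high, red lock key on top up to z = 65 mm. Origin: centre of its rubber sole; +x points out of the mouth (at +40 mm), the flat heel is at x = -40 mm. Standing on its sole it stays where it is left, even with the blade drawn out
- tape_heel (a point): centre of the flat heel face of the tape's case, 40 mm behind its origin, 12 mm above the sole
- tape_hook (a point): inner face of the steel hook at the blade's end, which catches on an edge (hook 2 mm thick, 19 mm wide, its foot 2.5 mm below this point), 46 mm + blade travel ahead of the tape's origin (6 mm ahead of the mouth with the blade in). 3 mm above the sole's level with the blade ridden up, 2 mm below it when dropped
- tape_lock_pad (a point): top of the red lock key (24 x 20 mm), where it is pressed straight down; 28 mm ahead of the tape's origin, 64.5 mm above the sole while unlocked
- tape_ride (a joint): height of the blade in the mouth in m, 0 up to -0.005 dropped; it moves freely by its weight: on a flat surface the hook rests on it (about 0), beyond an edge it drops (-0.005): the blade then lies just above the sole's level and the hook reaches 4.5 mm below it. The lock clamps it too
- tape_blade (a joint): travel of the blade out of the case in m, 0 fully in to 0.068; the distance from hook to heel is 0.086 + this. A spring of 1.8 N (in) to 2.2 N (out) draws it in: lifted unlocked and unhooked, it runs back in
- tape_lock (a joint): travel of the lock key in m: 0 up (unlocked), 0.008 fully down at its stop (locked). It gives way at about 8 N and needs about 13 N for the last 2 mm; it stays where it is left. Locked, the blade holds against more than 6 N
- spare_bracket: second black steel bracket, lying flat on the worktop, loose, not needed yet
- screwdriver: screwdriver 190 mm long lying on the worktop
- pepper_jar: spice jar with dark lid, 44 mm across, 105 mm high
- paprika_jar: spice jar with green lid, 46 mm across, 106 mm high
- oil_bottle: oil bottle with cork stopper, 62 mm across, 225 mm high

How it is judged:
By the outcome, as a careful person would: the job done as asked, in the order asked, and still so for the second after the job is handed in, with the robot touching nothing.
It also fails if it takes over 72 s, if anything falls off the work surface, if the arm or the gripper's body presses on something with over 40 N, if the wrist force passes 120 N, or if a joint passes its speed limit or range.

## Working session

There is one attempt and no reset: what is moved stays moved. The work goes in short steps, Python scripts to look and compute and a tool call to move; the robot and the scene stay as the last step left them, time stands still between calls to the robot, and variables do not carry over. Pictures are saved under pics/ and viewed, at most 10 in all, crops included, and the job is handed in when it is done.

Besides the shell and the picture viewer there is one more tool, called by a JSON object that holds its "fn" and its "kwargs". move_arm: Moves the arm, as the interface text tells. Its arguments: {"type":"object","properties":{"increments":{"type":"array"}},"required":["increments"]}

```bash
mkdir -p pics; cat > h.py <<'E'
import numpy as np, cv2
from plant import manip
def frame(n):
    f=manip.grab_frame(n); im=f["image"]; h=im.shape[0]
    f["f"]=h/2/np.tan(np.radians(f["fov_y"])/2); f["R"]=np.array(f["rotation"]).reshape(3,3) if np.size(f["rotation"])==9 else None
    f["K"]=np.array([[f["f"],0,f["cx"]],[0,f["f"],f["cy"]],[0,0,1]]); f["D"]=np.array([f["k1"],0,0,0.])
    f["eye"]=np.array(f["eye"]); return f
def ray(f,p):
    s=cv2.undistortPoints(np.array(p,float).reshape(-1,1,2),f["K"],f["D"]).reshape(-1,2)
    return np.c_[s,np.ones(len(s))]@f["R"].T
def onz(f,p,z):
    d=ray(f,p); return f["eye"]+d*((z-f["eye"][2])/d[:,2])[:,None]
def proj(f,P):
    q=(np.array(P,float).reshape(-1,3)-f["eye"])@f["R"]
    return cv2.projectPoints(q,np.zeros(3),np.zeros(3),f["K"],f["D"])[0].reshape(-1,2)
def tri(f,p,g,q):
    a=ray(f,p)[0];b=ray(g,q)[0];w=g["eye"]-f["eye"]
    s=np.linalg.lstsq(np.c_[a,-b],w,rcond=None)[0]
    A=f["eye"]+a*s[0];B=g["eye"]+b*s[1]; return (A+B)/2,np.linalg.norm(A-B)
E
python3 - <<'E'
from h import *
for n in("scene","top"):
    f=frame(n); cv2.imwrite(f"pics/{n}0.png",f["image"]); print(n,f["f"],f["cx"],f["cy"],f["k1"],f["eye"],f["rotation"])
print(manip.state())
E
```

```text
scene 370.8496189781066 317.2758291716876 196.65297036827204 0.01194018702228387 [ 0.1782603  -0.57783577  0.83183726] [-0.34148541  0.89883403 -0.25694061  0.09729658]
top 418.5531138602033 316.1359551917369 195.48845213249444 -0.055320929123654355 [ 0.3620971  -0.01269041  1.29532827] [-0.06510314  0.70559153 -0.70386756  0.04972559]
{'time': 0.1, 'joint_pos': array([ 1.20503142e+00,  5.32755876e-02,  1.61414793e+00,  5.40510305e-06,
        1.47599635e+00, -1.19032939e-01]), 'joint_vel': array([ 0.00035265, -0.00101694, -0.00358987,  0.00017222, -0.00080402,
       -0.00037168]), 'joint_efforts': array([ 7.98740311e-04, -3.94900739e+01, -3.71365213e+01, -1.01634191e-04,
        3.87377993e-03,  6.61911326e-07]), 'tool_pos': array([0.1524646 , 0.60554269, 0.23020064]), 'tool_rot': array([-2.21907194e-04,  1.23053506e-01,  9.92399617e-01, -8.86254547e-04]), 'contact_force': array([-0.07182361, -0.23001904,  0.49950657]), 'ft_torque': array([-0.01051359,  0.02420725, -0.01305668]), 'grasp_force': 0.0, 'gripper_width': 0.9965392108883185}
```

View pics/scene0.png

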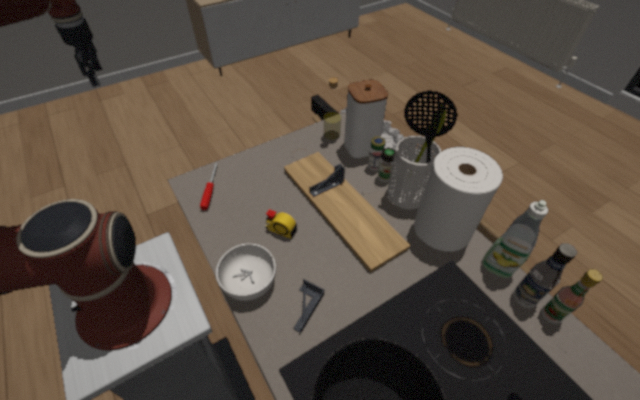

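View pics/top0.png

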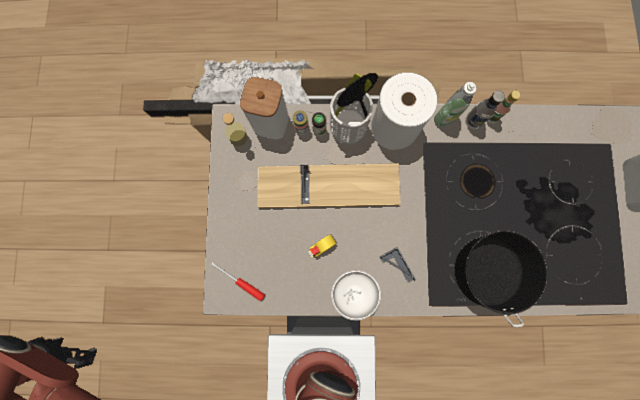

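The top view shows the board spanning (258..400, 165..208), the bracket at about (305,185), the tape at (323,246) with its red key at (314,252), the spare bracket at (398,265), the bowl at (355,295) and the screwdriver at (240,283). The scene view shows the tape at (283,225) with its key at (271,214), and the board's right-hand end near (375,268) to (407,240).

```bash
sed -i 's/f\["R"\]=.*$/f["R"]=Rot.from_quat(np.roll(f["rotation"],-1)).as_matrix()/; 1a from scipy.spatial.transform import Rotation as Rot' h.py
python3 - <<'E'
from h import *
F={n:frame(n) for n in("scene","top")}
R={"top":(225,290,295,350),"scene":(200,245,255,305)}
B={"top":(155,215,250,405),"scene":(145,270,280,410)}
for n,f in F.items():
    hsv=cv2.cvtColor(f["image"],cv2.COLOR_BGR2HSV)
    r0,r1,c0,c1=R[n]; h=hsv[r0:r1,c0:c1]
    yel=cv2.inRange(h,(20,150,100),(35,255,255)); red=cv2.inRange(h,(0,150,100),(8,255,255))|cv2.inRange(h,(172,150,100),(180,255,255))
    for k,m in(("yel",yel),("red",red)):
        ys,xs=np.nonzero(m); print(n,k,len(xs),xs.mean()+c0,ys.mean()+r0,xs.min()+c0,xs.max()+c0,ys.min()+r0,ys.max()+r0)
        for z in(0,.064): print("   z",z,onz(f,[[xs.mean()+c0,ys.mean()+r0]],z).round(4))
    r0,r1,c0,c1=B[n]; h=hsv[r0:r1,c0:c1]
    m=cv2.inRange(h,(10,70,90),(24,200,255)); m=cv2.morphologyEx(m,cv2.MORPH_OPEN,np.ones((3,3)))
    m=cv2.morphologyEx(m,cv2.MORPH_CLOSE,np.ones((13,13)))
    c=max(cv2.findContours(m,0,1)[0],key=cv2.contourArea)
    rect=cv2.boxPoints(cv2.minAreaRect(c)); hull=cv2.convexHull(c); q=cv2.approxPolyDP(hull,6,True).reshape(-1,2)+[c0,r0]
    print(n,"board",(rect+[c0,r0]).round(1).tolist(),q.tolist()); print(onz(f,q,.022).round(4).tolist())
    im=f["image"]; r0,r1,c0,c1=(150,280,245,425) if n=="top" else (130,280,240,420)
    cv2.imwrite(f"pics/{n}1.png",cv2.resize(im[r0:r1,c0:c1],None,fx=4.4 if n=="top" else 4,fy=4.4 if n=="top" else 4,interpolation=cv2.INTER_CUBIC))
E
```

```text
scene yel 234 283.62393162393164 220.04273504273505 267 294 213 229
   z 0 [[0.44   0.0245 0.    ]]
   z 0.064 [[ 0.4198 -0.0218  0.064 ]]
scene red 47 270.8936170212766 213.04255319148936 267 275 210 216
   z 0 [[0.421  0.0665 0.    ]]
   z 0.064 [[0.4023 0.0169 0.064 ]]
scene board [[277.5, 167.1], [318.2, 132.2], [414.9, 244.9], [374.3, 279.8]] [[280, 165], [319, 152], [409, 238], [409, 250], [382, 269], [365, 269]]
[[0.5284, 0.2086, 0.022], [0.6656, 0.1955, 0.022], [0.6868, -0.2206, 0.022], [0.6616, -0.2493, 0.022], [0.5672, -0.2566, 0.022], [0.5313, -0.2343, 0.022]]
top yel 231 324.4718614718615 244.21645021645023 310 335 235 256
   z 0 [[ 0.4225 -0.0103  0.    ]]
   z 0.064 [[ 0.4195 -0.0104  0.064 ]]
top red 49 314.61224489795916 250.0612244897959 310 318 246 254
   z 0 [[0.4045 0.02   0.    ]]
   z 0.064 [[0.4024 0.0184 0.064 ]]
top board [[257.2, 165.8], [404.0, 162.8], [404.8, 204.8], [258.0, 207.8]] [[404, 164], [404, 204], [258, 207], [259, 167]]
[[0.6706, -0.2579, 0.022], [0.5447, -0.2541, 0.022], [0.5349, 0.1946, 0.022], [0.6612, 0.1949, 0.022]]
```

View pics/top1.png

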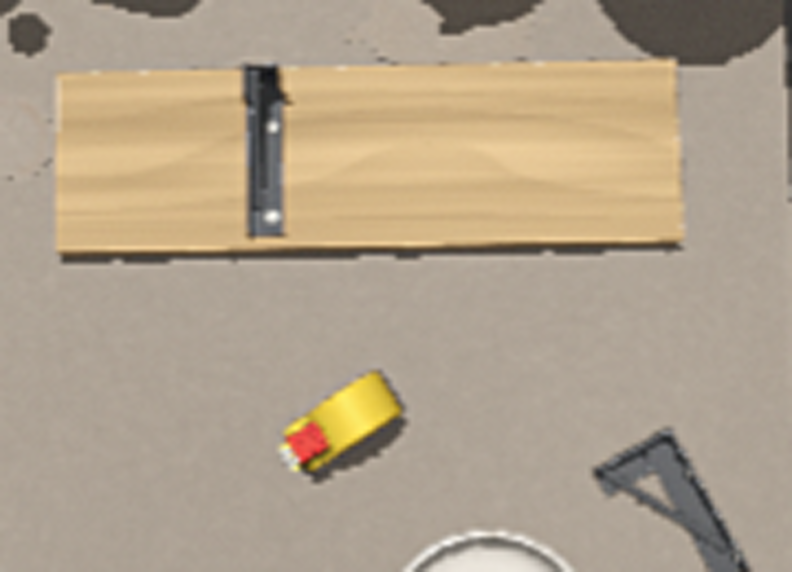

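View pics/scene1.png

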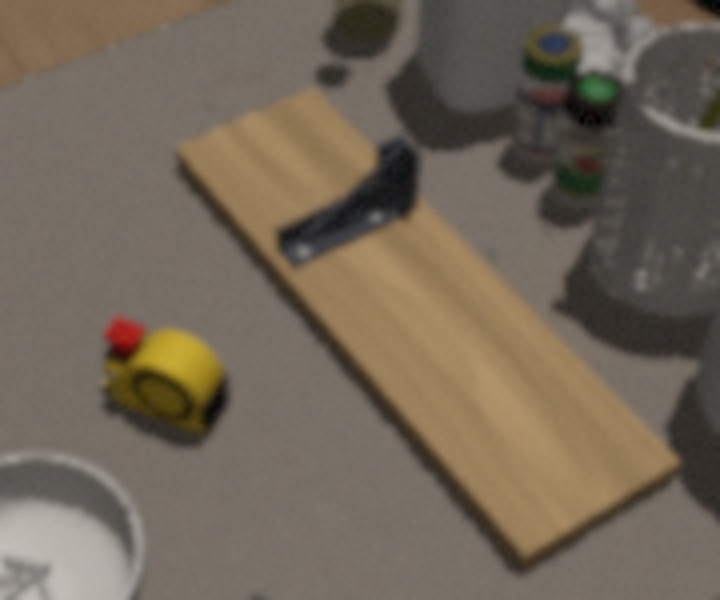

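The crops show the board's top corners in top1 at about (57,73), (675,60), (681,241) and (60,250). The bracket's left edge is at x≈248, and the tape's mouth (blade tip at 287,457) points to the lower left. In scene1 the board corners are about (178,152), (313,90), (680,462) and (523,556), and the bracket's near lower-arm corner is at (280,238).

```bash
python3 - <<'E'
from h import *
F={n:frame(n) for n in("scene","top")}
s,t=F["scene"],F["top"]
T=lambda p:[245+(p[0]+.5)/4.4-.5,150+(p[1]+.5)/4.4-.5]
S=lambda p:[240+(p[0]+.5)/4-.5,130+(p[1]+.5)/4-.5]
for n,a,b in(("FL",(57,73),(313,90)),("FR",(675,60),(680,462)),("NR",(681,241),(523,556)),("NL",(60,250),(178,152)),("brNLtop",(249,235),(280,236)),("tape key",(306,443),(125,336))):
    P,e=tri(s,S(b),t,T(a)); print(n,P.round(4),"gap",round(e,4), "top@.022",onz(t,[T(a)],.022)[0].round(4),"sc@.022",onz(s,[S(b)],.022)[0].round(4))
print("bracket left edge @.044",onz(t,[T((248,235)),T((246,110))],.044).round(4))
# board edges from brightness gradient: subpixel edge in top along rows
g=cv2.GaussianBlur(cv2.cvtColor(t["image"],cv2.COLOR_BGR2LAB),(3,3),0)[:,:,2].astype(float)
for nm,c0,c1 in(("left",250,266),("right",392,408)):
    pts=[]
    for r in range(172,202):
        d=np.abs(np.diff(g[r,c0:c1])); d[d<d.max()*.3]=0; pts.append([c0+.5+(d*np.arange(len(d))).sum()/d.sum(),r])
    P=onz(t,pts,.022); k=np.polyfit(P[:,0],P[:,1],1); print(nm,"y=%.4f at x=.6, slope %.4f"%(np.polyval(k,.6),k[0]))
for nm,r0,r1 in(("far",157,174),("near",200,216)):
    pts=[]
    for c in list(range(265,297))+list(range(315,392)):
        d=np.abs(np.diff(g[r0:r1,c])); d[d<d.max()*.3]=0; pts.append([c,r0+.5+(d*np.arange(len(d))).sum()/d.sum()])
    P=onz(t,pts,.022); k=np.polyfit(P[:,1],P[:,0],1); print(nm,"x=%.4f at y=0, slope %.4f"%(k[1],k[0]))
# tape yaw
h=cv2.cvtColor(t["image"],cv2.COLOR_BGR2HSV)[225:290,295:350]
m=cv2.inRange(h,(0,140,90),(35,255,255))|cv2.inRange(h,(172,140,90),(180,255,255))
c=max(cv2.findContours(m,0,1)[0],key=cv2.contourArea); bp=cv2.boxPoints(cv2.minAreaRect(c))+[295,225]
print("tape box", onz(t,bp,.045).round(4).tolist())
P=onz(t,np.argwhere(m)[:,::-1]+[295,225],.045)[:,:2]; w,v=np.linalg.eigh(np.cov(P.T)); print("centroid",P.mean(0),"axis yaw deg",np.degrees(np.arctan2(v[1,1],v[0,1])))
E
```

```text
FL [0.6644 0.2001 0.0186] gap 0.0004 top@.022 [0.6638 0.1995 0.022 ] sc@.022 [0.6622 0.1969 0.022 ]
FR [ 0.6726 -0.2391  0.0229] gap 0.0003 top@.022 [ 0.673  -0.2394  0.022 ] sc@.022 [ 0.6731 -0.2387  0.022 ]
NR [ 0.5437 -0.2401  0.0211] gap 0.0001 top@.022 [ 0.5435 -0.2399  0.022 ] sc@.022 [ 0.5433 -0.2405  0.022 ]
NL [0.5364 0.1949 0.0179] gap 0.0017 top@.022 [0.5366 0.1939 0.022 ] sc@.022 [0.5338 0.1912 0.022 ]
brNLtop [0.5465 0.0599 0.0376] gap 0.003 top@.022 [0.5474 0.0614 0.022 ] sc@.022 [0.5552 0.072  0.022 ]
tape key [0.4025 0.0197 0.0583] gap 0.0011 top@.022 [0.4031 0.0208 0.022 ] sc@.022 [0.4136 0.0476 0.022 ]
bracket left edge @.044 [[0.5442 0.0608 0.044 ]
 [0.632  0.0631 0.044 ]]
left y=0.1983 at x=.6, slope 0.0137
right y=-0.2405 at x=.6, slope 0.0200
far x=0.6685 at y=0, slope -0.0210
near x=0.5375 at y=0, slope -0.0219
tape box [[0.4095, 0.0379, 0.045], [0.4522, -0.0259, 0.045], [0.4234, -0.0451, 0.045], [0.3811, 0.0185, 0.045]]
centroid [ 0.41709906 -0.0043143 ] axis yaw deg 122.81148561286412
```

{"fn": "move_arm", "kwargs": {"increments": [0,0,0,0.1,1,0,0,0,0.1,1,0,0,0,0.1,1,0,0,0,0.1,1,0,0,0,0.1,1,0,0,0,0.1,1,0,0,0,0.1,1,0,0,0,0.04,1]}}

```text
time: 0.97
tool_pos: [0.1527, 0.606, 0.2312]
tool_rot: [0.0, 0.475, 0.88, -0.0]
contact_force: [-0.7, -0.2, -0.4]
gripper_width: 1.003
grasp_force: 0.0
```

{"fn": "move_arm", "kwargs": {"increments": [-33,-6,0,0,1,-33,-6,0,0,1,-33,-6,0,0,1,-33,-6,0,0,1,-33,-6,0,0,1,-33,-6,0,0,1,-33,-6,0,0,1,-33,-6,0,0,1]}}

```text
time: 1.63
tool_pos: [0.2584, 0.3579, 0.2313]
tool_rot: [0.0, 0.473, 0.881, 0.0]
contact_force: [0.7, -0.4, -0.2]
gripper_width: 1.003
grasp_force: 0.0
```

{"fn": "move_arm", "kwargs": {"increments": [-33,-6,0,0,1,-33,-6,0,0,1,-33,-6,0,0,1,-33,-6,0,0,1,-33,-6,0,0,1,-33,-6,0,0,1,-33,-6,0,0,1,-33,-6,0,0,1]}}

```text
time: 2.3
tool_pos: [0.364, 0.1111, 0.2316]
tool_rot: [0.001, 0.474, 0.881, 0.0]
contact_force: [0.5, -0.2, 0.2]
gripper_width: 0.996
grasp_force: 0.0
```

{"fn": "move_arm", "kwargs": {"increments": [-31,-5,0,0,1,-31,-5,0,0,1,-31,-5,0,0,1,-31,-5,0,0,1,0,0,20,0,1,0,0,20,0,1,0,0,20,0,1,0,0,0,0,1]}}

```text
time: 2.97
tool_pos: [0.4127, -0.0017, 0.1669]
tool_rot: [-0.004, 0.474, 0.881, -0.001]
contact_force: [-0.2, -0.2, 0.3]
gripper_width: 0.998
grasp_force: 0.0
```

```bash
python3 - <<'E'
from h import *
print(manip.state()["tool_pos"],manip.state()["joint_pos"])
f=frame("scene"); g=frame("top")
a=cv2.resize(f["image"][120:280,200:400],None,fx=3,fy=3); b=cv2.resize(g["image"][190:300,260:400],None,fx=480/110,fy=480/110)[:, :200]
cv2.imwrite("pics/a.png",a)
E
```

```text
[ 0.41274549 -0.00170559  0.16687756] [-1.84880028e-01 -4.44455780e-01  2.14972505e+00 -7.56267091e-06
  1.44419713e+00 -7.68045430e-01]
```

View pics/a.png

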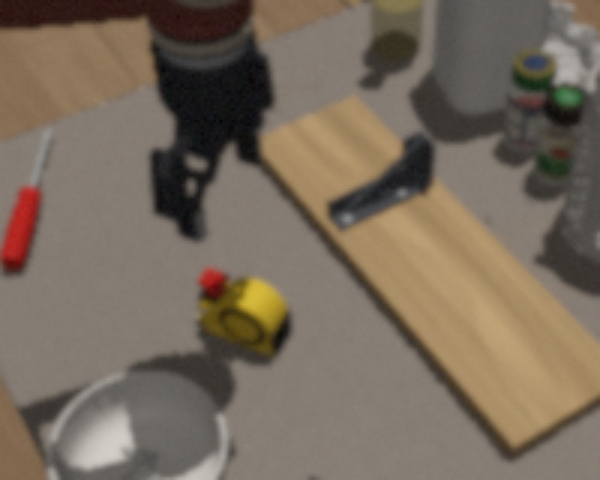

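The crop shows the gripper hanging open above the tape, fingertips near (190,230). The tape and its surroundings are untouched.

{"fn": "move_arm", "kwargs": {"increments": [-5,2,10,0,1,0,0,25,0,1,0,0,25,0,1,0,0,25,0,1,0,0,25,0,1,0,0,20,0,1,0,0,20,0,1,0,0,0,0,1]}}

```text
time: 3.73
tool_pos: [0.4176, -0.0045, 0.0183]
tool_rot: [-0.003, 0.473, 0.881, -0.001]
contact_force: [-1.7, -0.1, -0.4]
gripper_width: 0.999
grasp_force: 0.0
```

```bash
python3 - <<'E'
from h import *
print(manip.state()["tool_pos"])
f=frame("scene"); g=frame("top")
a=cv2.resize(f["image"][150:270,210:350],None,fx=3,fy=3); b=cv2.resize(g["image"][200:290,270:375],None,fx=4,fy=4)
a=cv2.copyMakeBorder(a,0,0,0,0,0) if 0 else a
h=360; b=b[:h]; cv2.imwrite("pics/b.png",np.hstack([a,b[:, :380]])[:, :800])
E
```

```text
[ 0.41764642 -0.00448717  0.01827422]
```

View pics/b.png

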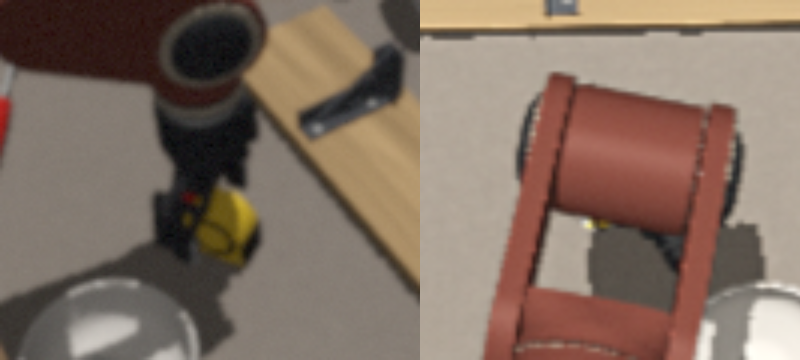

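The scene half of the picture shows the fingers straddling the yellow case around (205,215). The top half is hidden by the wrist. I'll close the gripper next.

{"fn": "move_arm", "kwargs": {"increments": [0,0,0,0,0.6,0,0,0,0,0.3,0,0,0,0,0.1,0,0,0,0,0,0,0,0,0,0,0,0,0,0,0,0,0,0,0,0,0,0,0,0,0]}}

```text
time: 4.5
tool_pos: [0.4203, -0.0054, 0.0225]
tool_rot: [0.0, 0.473, 0.881, -0.0]
contact_force: [-3.3, -1.8, 6.7]
gripper_width: 0.381
grasp_force: 60.9
```

{"fn": "move_arm", "kwargs": {"increments": [0,0,0,0,0,0,0,-5,0,0,0,0,-15,0,0,0,0,-25,0,0,0,0,-25,0,0,0,0,-25,0,0,0,0,-25,0,0,0,0,0,0,0]}}

```text
time: 5.17
tool_pos: [0.4225, -0.0053, 0.1461]
tool_rot: [0.004, 0.474, 0.881, 0.002]
contact_force: [1.4, -0.4, -5.7]
gripper_width: 0.381
grasp_force: 61.5
```

{"fn": "move_arm", "kwargs": {"increments": [0,0,0,0.08,0,0,0,0,0.08,0,0,0,0,0.08,0,0,0,0,0.08,0,0,0,0,0.08,0,0,0,0,0.08,0,0,0,0,0.08,0,0,0,0,0,0]}}

```text
time: 5.83
tool_pos: [0.4182, -0.0046, 0.1385]
tool_rot: [-0.002, 0.699, 0.715, -0.001]
contact_force: [0.3, -0.2, -4.6]
gripper_width: 0.381
grasp_force: 61.3
```

{"fn": "move_arm", "kwargs": {"increments": [20,20,0,0,0,22,22,0,0,0,22,22,0,0,0,22,22,0,0,0,22,22,0,0,0,22,22,0,0,0,22,22,0,0,0,14,14,0,0,0]}}

```text
time: 6.5
tool_pos: [0.5823, 0.1671, 0.1389]
tool_rot: [-0.001, 0.697, 0.717, -0.001]
contact_force: [-0.7, 0.5, -5.4]
gripper_width: 0.381
grasp_force: 61.7
```

{"fn": "move_arm", "kwargs": {"increments": [0,0,0,0,0,0,0,20,0,0,0,0,20,0,0,0,0,15,0,0,0,0,0,0,0,0,0,0,0,0]}}

```text
time: 7.0
tool_pos: [0.5796, 0.1644, 0.0836]
tool_rot: [-0.002, 0.698, 0.716, -0.002]
contact_force: [-0.0, -0.0, -5.0]
gripper_width: 0.383
grasp_force: 61.8
```

```bash
python3 - <<'E'
from h import *
s=manip.state();print(s["tool_pos"],s["tool_rot"],s["contact_force"],s["ft_torque"])
f=frame("scene"); g=frame("top")
a=cv2.resize(f["image"][70:230,220:380],None,fx=2.5,fy=2.5,interpolation=2); b=cv2.resize(g["image"][120:280,230:390],None,fx=2.5,fy=2.5,interpolation=2)
cv2.imwrite("pics/c.png",np.hstack([a,b]))
E
```

```text
[0.57960727 0.16439466 0.08359578] [-0.00157639  0.69827678  0.71582289 -0.00215543] [-0.01863208 -0.03768686 -4.99226774] [0.01651776 0.03393013 0.00509808]
```

View pics/c.png

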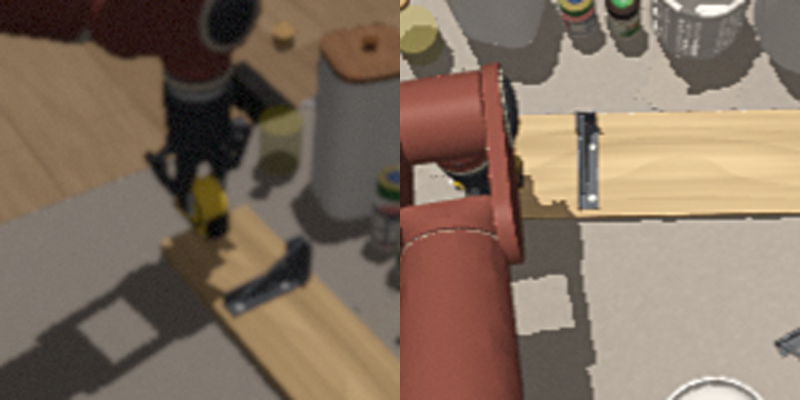

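The left half shows the tape held level above the board's left end (about (208,205)), heel towards the camera, with the bracket clear at (268,280). The right half (top view) is hidden by the arm.

{"fn": "move_arm", "kwargs": {"increments": [0,8,10,0,0,0,0,10,0,0,0,0,10,0,0,0,0,4,0,0,0,0,0,0,0,0,0,0,0,0]}}

```text
time: 7.6
tool_pos: [0.5892, 0.1652, 0.0518]
tool_rot: [-0.0, 0.699, 0.716, -0.0]
contact_force: [0.7, -0.1, -5.4]
gripper_width: 0.381
grasp_force: 61.8
```

{"fn": "move_arm", "kwargs": {"increments": [0,0,2,0,0,0,0,0,0,0]}}

```text
time: 7.77
tool_pos: [0.59, 0.1653, 0.0507]
tool_rot: [0.0, 0.699, 0.716, 0.0]
contact_force: [0.1, -0.3, -6.3]
gripper_width: 0.382
grasp_force: 61.9
```

{"fn": "move_arm", "kwargs": {"increments": [0,0,2,0,0,0,0,0,0,0]}}

```text
time: 7.93
tool_pos: [0.5898, 0.1652, 0.0483]
tool_rot: [0.0, 0.699, 0.716, 0.0]
contact_force: [-0.6, -0.5, -6.5]
gripper_width: 0.383
grasp_force: 61.9
```

{"fn": "move_arm", "kwargs": {"increments": [0,0,1,0,0,0,0,0,0,0]}}

```text
time: 8.1
tool_pos: [0.5897, 0.1652, 0.0472]
tool_rot: [-0.0, 0.699, 0.716, -0.0]
contact_force: [-0.6, 0.3, -5.8]
gripper_width: 0.38
grasp_force: 61.9
```

{"fn": "move_arm", "kwargs": {"increments": [0,0,1,0,0,0,0,0,0,0]}}

```text
time: 8.27
tool_pos: [0.5897, 0.1652, 0.0461]
tool_rot: [-0.0, 0.699, 0.716, -0.0]
contact_force: [0.5, -0.2, -7.4]
gripper_width: 0.381
grasp_force: 61.9
```

{"fn": "move_arm", "kwargs": {"increments": [0,0,1,0,0,0,0,0,0,0]}}

```text
time: 8.43
tool_pos: [0.5897, 0.1652, 0.0451]
tool_rot: [-0.0, 0.699, 0.716, -0.0]
contact_force: [1.0, -0.2, -5.4]
gripper_width: 0.381
grasp_force: 61.9
```

{"fn": "move_arm", "kwargs": {"increments": [0,0,1,0,0,0,0,0,0,0]}}

```text
time: 8.6
tool_pos: [0.5899, 0.1653, 0.0446]
tool_rot: [0.0, 0.699, 0.716, 0.0]
contact_force: [-0.9, -0.6, -4.0]
gripper_width: 0.382
grasp_force: 62.1
```

{"fn": "move_arm", "kwargs": {"increments": [0,0,1,0,0,0,0,0,0,0]}}

```text
time: 8.77
tool_pos: [0.59, 0.1653, 0.0446]
tool_rot: [-0.0, 0.699, 0.716, -0.0]
contact_force: [-5.5, -0.2, 4.1]
gripper_width: 0.379
grasp_force: 63.0
```

{"fn": "move_arm", "kwargs": {"increments": [0,0,1,0,0,0,0,0,0,0]}}

```text
time: 8.93
tool_pos: [0.59, 0.1653, 0.0446]
tool_rot: [-0.0, 0.699, 0.716, -0.0]
contact_force: [-8.1, -2.5, 10.0]
gripper_width: 0.383
grasp_force: 63.7
```

{"fn": "move_arm", "kwargs": {"increments": [0,0,-1.5,0,0,-4,0,0,0,0,-4,0,0,0,0,-4,0,0,0,0,-4,0,0,0,0,-4,0,0,0,0,-4,0,0,0,0,0,0,0,0,0]}}

```text
time: 9.6
tool_pos: [0.5913, 0.1414, 0.0446]
tool_rot: [0.0, 0.699, 0.715, 0.001]
contact_force: [-0.2, 4.6, 1.3]
gripper_width: 0.382
grasp_force: 62.8
```

{"fn": "move_arm", "kwargs": {"increments": [-4,0,0,0,0,-4,0,0,0,0,-4,0,0,0,0,-4,0,0,0,0,-4,0,0,0,0,-4,0,0,0,0,0,0,0,0,0]}}

```text
time: 10.18
tool_pos: [0.5918, 0.1174, 0.0446]
tool_rot: [0.0, 0.699, 0.715, 0.001]
contact_force: [0.2, 5.1, 1.4]
gripper_width: 0.383
grasp_force: 62.8
```

```bash
python3 - <<'E'
from h import *
s=manip.state();print(s["tool_pos"],s["tool_rot"],s["contact_force"],s["ft_torque"])
f=frame("scene"); g=frame("top")
a=cv2.resize(f["image"][110:230,260:360],None,fx=4,fy=4,interpolation=2); b=cv2.resize(g["image"][140:260,230:330],None,fx=4,fy=4,interpolation=2)
cv2.imwrite("pics/d.png",np.hstack([a,b]))
E
```

```text
[0.59175656 0.11736339 0.04456835] [5.54763970e-05 6.98815887e-01 7.15300402e-01 1.29910454e-03] [0.24486044 5.12632215 1.40939439] [0.8125528  0.0224133  0.04593196]
```

View pics/d.png

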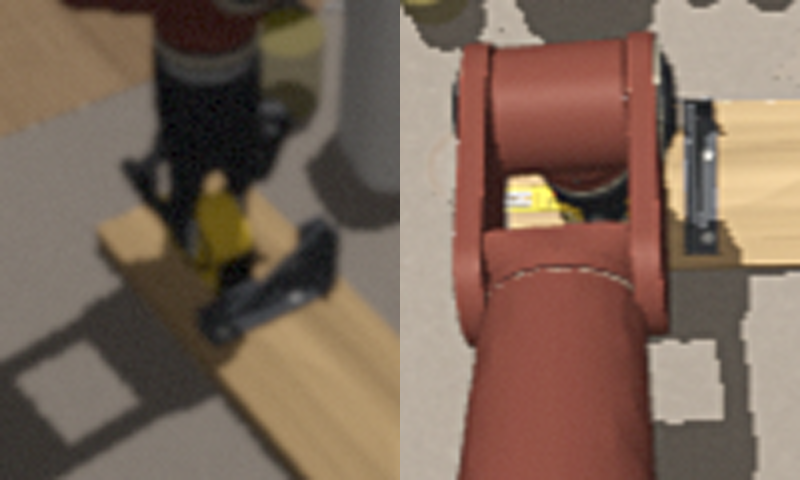

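In the top half the yellow blade is drawn out between about (505,195) and (550,195) towards the left end, so the hook has caught. In the scene half the heel stands just short of the bracket at (225,290).

{"fn": "move_arm", "kwargs": {"increments": [-3,0,0,0,0,-3,0,0,0,0,-2,0,0,0,0,0,0,0,0,0]}}

```text
time: 10.62
tool_pos: [0.5919, 0.1098, 0.0446]
tool_rot: [-0.0, 0.699, 0.715, 0.001]
contact_force: [-0.3, 5.9, 1.8]
gripper_width: 0.385
grasp_force: 62.8
```

{"fn": "move_arm", "kwargs": {"increments": [-1,0,0,0,0,-1,0,0,0,0,0,0,0,0,0]}}

```text
time: 10.87
tool_pos: [0.5919, 0.108, 0.0446]
tool_rot: [-0.0, 0.699, 0.715, 0.002]
contact_force: [-1.1, 7.9, 1.0]
gripper_width: 0.382
grasp_force: 62.8
```

{"fn": "move_arm", "kwargs": {"increments": [-1,0,0,0,0,0,0,0,0,0]}}

```text
time: 11.03
tool_pos: [0.592, 0.1071, 0.0446]
tool_rot: [-0.0, 0.699, 0.715, 0.002]
contact_force: [-0.9, 7.5, 1.9]
gripper_width: 0.382
grasp_force: 62.8
```

{"fn": "move_arm", "kwargs": {"increments": [-1,0,0,0,0,0,0,0,0,0]}}

```text
time: 11.2
tool_pos: [0.592, 0.1061, 0.0446]
tool_rot: [-0.0, 0.699, 0.715, 0.002]
contact_force: [-0.9, 8.0, 1.5]
gripper_width: 0.384
grasp_force: 62.8
```

{"fn": "move_arm", "kwargs": {"increments": [-1,0,0,0,0,0,0,0,0,0]}}

```text
time: 11.37
tool_pos: [0.592, 0.1051, 0.0446]
tool_rot: [-0.0, 0.699, 0.715, 0.002]
contact_force: [-0.3, 7.5, 1.1]
gripper_width: 0.382
grasp_force: 62.8
```

{"fn": "move_arm", "kwargs": {"increments": [-1,0,0,0,0,0,0,0,0,0]}}

```text
time: 11.53
tool_pos: [0.592, 0.1041, 0.0446]
tool_rot: [-0.0, 0.699, 0.715, 0.002]
contact_force: [-0.8, 6.8, 0.6]
gripper_width: 0.381
grasp_force: 62.8
```

{"fn": "move_arm", "kwargs": {"increments": [-1,0,0,0,0,0,0,0,0,0]}}

```text
time: 11.7
tool_pos: [0.5921, 0.1031, 0.0446]
tool_rot: [-0.0, 0.699, 0.715, 0.002]
contact_force: [0.0, 7.2, 0.5]
gripper_width: 0.381
grasp_force: 62.8
```

{"fn": "move_arm", "kwargs": {"increments": [-1,0,0,0,0,0,0,0,0,0]}}

```text
time: 11.87
tool_pos: [0.5921, 0.1021, 0.0446]
tool_rot: [-0.0, 0.699, 0.715, 0.002]
contact_force: [0.3, 7.3, 1.9]
gripper_width: 0.375
grasp_force: 62.8
```

{"fn": "move_arm", "kwargs": {"increments": [-1,0,0,0,0,0,0,0,0,0]}}

```text
time: 12.03
tool_pos: [0.5921, 0.1016, 0.0446]
tool_rot: [-0.001, 0.699, 0.715, 0.002]
contact_force: [0.6, 8.4, 1.6]
gripper_width: 0.384
grasp_force: 62.8
```

{"fn": "move_arm", "kwargs": {"increments": [-1,0,0,0,0,0,0,0,0,0]}}

```text
time: 12.2
tool_pos: [0.5921, 0.1016, 0.0447]
tool_rot: [-0.001, 0.699, 0.715, 0.003]
contact_force: [-0.3, 11.6, 2.2]
gripper_width: 0.382
grasp_force: 62.8
```

{"fn": "move_arm", "kwargs": {"increments": [-1,0,0,0,0,0,0,0,0,0]}}

```text
time: 12.37
tool_pos: [0.5921, 0.1016, 0.0447]
tool_rot: [-0.002, 0.699, 0.715, 0.003]
contact_force: [0.4, 15.7, 0.6]
gripper_width: 0.379
grasp_force: 62.8
```

{"fn": "move_arm", "kwargs": {"increments": [1,0,0,0,0,1,0,0,0,0,0,0,0,0,0]}}

```text
time: 12.62
tool_pos: [0.5921, 0.1016, 0.0446]
tool_rot: [-0.0, 0.699, 0.716, 0.002]
contact_force: [-0.1, 8.5, 1.2]
gripper_width: 0.379
grasp_force: 62.8
```

{"fn": "move_arm", "kwargs": {"increments": [0,0,0,0,0.45,0,0,0,0,0.5,0,0,0,0,0.6,0,0,0,0,0.8,0,0,0,0,1,0,0,0,0,1,0,0,0,0,1,0,0,0,0,1]}}

```text
time: 13.28
tool_pos: [0.5914, 0.1001, 0.0438]
tool_rot: [0.0, 0.699, 0.716, -0.0]
contact_force: [-0.5, 0.1, -0.2]
gripper_width: 1.001
grasp_force: 0.0
```

{"fn": "move_arm", "kwargs": {"increments": [0,0,-10,0,1,0,0,-20,0,1,0,0,-25,0,1,0,0,-25,0,1,0,0,-20,0,0.6,0,0,0,0,0,0,0,0,0,0,0,0,0,0,0]}}

```text
time: 13.95
tool_pos: [0.5908, 0.1002, 0.1433]
tool_rot: [-0.0, 0.699, 0.716, -0.0]
contact_force: [-0.2, 0.1, -0.7]
gripper_width: 0.455
grasp_force: 0.0
```

{"fn": "move_arm", "kwargs": {"increments": [-35,0,-10,0,0,-35,0,-10,0,0,-35,0,0,0,0,-35,0,0,0,0,-30,0,0,0,0,0,0,0,0,0]}}

```text
time: 14.45
tool_pos: [0.5943, -0.0743, 0.1618]
tool_rot: [-0.001, 0.7, 0.714, -0.002]
contact_force: [0.1, 0.2, 0.4]
gripper_width: 0.002
grasp_force: 0.0
```

```bash
cat > tp.py <<'E'
from h import *
def look(name,st,ss):
    F={"top":frame("top"),"scene":frame("scene")}; out={}
    for n,(r0,r1,c0,c1) in(("top",st),("scene",ss)):
        f=F[n]; h=cv2.cvtColor(f["image"],cv2.COLOR_BGR2HSV)[r0:r1,c0:c1]
        red=cv2.inRange(h,(0,150,60),(8,255,255))|cv2.inRange(h,(172,150,60),(180,255,255)); yel=cv2.inRange(h,(20,150,60),(35,255,255))
        for k,m in(("red",red),("yel",yel)):
            cc,l,stt,ce=cv2.connectedComponentsWithStats(m)
            if cc<2: print(n,k,"none");continue
            i=1+np.argmax(stt[1:,4]); p=ce[i]+[c0,r0]; out[n,k]=p
            print(n,k,stt[i].tolist(),p.round(2),"z.087",onz(f,[p],.0865)[0].round(4))
    if ("top","red") in out and ("scene","red") in out: print("key tri",tri(F["scene"],out["scene","red"],F["top"],out["top","red"]))
    ims=[cv2.resize(F[n]["image"][r0:r1,c0:c1],None,fx=400/(c1-c0),fy=400/(c1-c0),interpolation=2) for n,(r0,r1,c0,c1) in(("top",st),("scene",ss))]
    hh=min(i.shape[0] for i in ims+[np.zeros((600,1))]); cv2.imwrite(f"pics/{name}.png",np.hstack([i[:hh] for i in ims])); return F,out
E
python3 - <<'E'
from tp import *
s=manip.state();print(s["tool_pos"],s["tool_rot"])
look("e",(155,220,250,330),(110,190,270,350))
E
```

```text
[ 0.5943108  -0.0742654   0.16177507] [-6.77085960e-04  7.00359324e-01  7.13788350e-01 -1.59718080e-03]
top red [23, 28, 8, 7, 50] [276.62 185.82] z.087 [0.5892 0.1307 0.0865]
top yel [23, 25, 27, 15, 257] [288.86 187.2 ] z.087 [0.585  0.0945 0.0865]
scene red [36, 45, 7, 7, 38] [309.   157.87] z.087 [0.5878 0.1275 0.0865]
scene yel [30, 51, 26, 22, 356] [313.49 169.85] z.087 [0.5726 0.0773 0.0865]
key tri (array([0.58988485, 0.13111682, 0.08273323]), np.float64(4.1609842392525114e-05))
```

View pics/e.png

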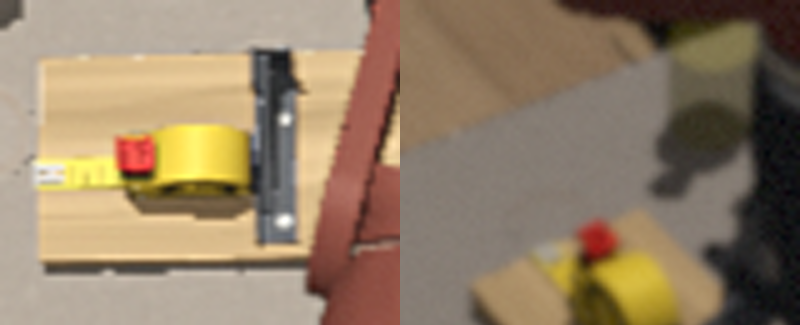

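The picture shows the tape standing in line with the board. Its hook is over the left end at (35,172), the blade is out, the heel is at the bracket's left face (about (250,175)), and the red key is at (135,155).

{"fn": "move_arm", "kwargs": {"increments": [34,0,0,0,0,34,0,0,0,0,34,0,0,0,0,34,0,0,0,0,34,0,0,0,0,34,0,0,0,0,0,0,0,0,0,0,0,0,0,0]}}

```text
time: 15.22
tool_pos: [0.5892, 0.137, 0.1626]
tool_rot: [-0.001, 0.697, 0.717, -0.001]
contact_force: [0.6, -0.3, -0.7]
gripper_width: -0.004
grasp_force: 0.0
```

{"fn": "move_arm", "kwargs": {"increments": [0,0,20,0,0,0,0,20,0,0,0,0,20,0,0,0,0,8,0,0,0,0,0,0,0,0,0,0,0,0]}}

```text
time: 15.72
tool_pos: [0.5902, 0.1338, 0.0955]
tool_rot: [-0.0, 0.699, 0.715, -0.0]
contact_force: [0.6, -0.1, 0.1]
gripper_width: 0.001
grasp_force: 0.0
```

{"fn": "move_arm", "kwargs": {"increments": [-3.5,0,0,0,0,0,0,4,0,0,0,0,3,0,0,0,0,0,0,0]}}

```text
time: 16.05
tool_pos: [0.5906, 0.1306, 0.0888]
tool_rot: [-0.0, 0.699, 0.715, -0.0]
contact_force: [0.0, 0.4, -0.7]
gripper_width: -0.001
grasp_force: 0.0
```

{"fn": "move_arm", "kwargs": {"increments": [0,0,2,0,0,0,0,2,0,0,0,0,0,0,0]}}

```text
time: 16.3
tool_pos: [0.591, 0.1308, 0.0853]
tool_rot: [0.0, 0.699, 0.716, 0.0]
contact_force: [-0.7, -0.2, 3.1]
gripper_width: 0.003
grasp_force: 1.5
```

{"fn": "move_arm", "kwargs": {"increments": [0,0,2,0,0,0,0,2,0,0,0,0,0,0,0]}}

```text
time: 16.55
tool_pos: [0.591, 0.1308, 0.0819]
tool_rot: [0.0, 0.699, 0.716, 0.0]
contact_force: [-2.8, -1.0, 5.8]
gripper_width: -0.002
grasp_force: 2.7
```

{"fn": "move_arm", "kwargs": {"increments": [0,0,2,0,0,0,0,1,0,0,0,0,0,0,0]}}

```text
time: 16.8
tool_pos: [0.5911, 0.1308, 0.0793]
tool_rot: [0.0, 0.698, 0.716, 0.0]
contact_force: [-2.9, -0.9, 6.3]
gripper_width: -0.0
grasp_force: 3.6
```

{"fn": "move_arm", "kwargs": {"increments": [0,0,1,0,0,0,0,1,0,0,0,0,0,0,0]}}

```text
time: 17.05
tool_pos: [0.5913, 0.1308, 0.078]
tool_rot: [0.0, 0.698, 0.716, 0.0]
contact_force: [-4.4, -1.5, 9.5]
gripper_width: 0.001
grasp_force: 5.2
```

{"fn": "move_arm", "kwargs": {"increments": [0,0,1,0,0,0,0,0,0,0,0,0,0,0,0]}}

```text
time: 17.3
tool_pos: [0.5917, 0.1309, 0.0781]
tool_rot: [0.001, 0.698, 0.716, 0.001]
contact_force: [-6.0, -0.6, 14.2]
gripper_width: -0.004
grasp_force: 7.0
```

{"fn": "move_arm", "kwargs": {"increments": [0,0,1,0,0,0,0,0,0,0,0,0,0,0,0]}}

```text
time: 17.55
tool_pos: [0.5921, 0.1309, 0.0781]
tool_rot: [0.001, 0.698, 0.716, 0.001]
contact_force: [-6.5, -1.2, 18.4]
gripper_width: -0.0
grasp_force: 8.9
```

{"fn": "move_arm", "kwargs": {"increments": [0,0,1,0,0,0,0,0,0,0,0,0,-3,0,0,0,0,-5,0,0,0,0,-20,0,0,0,0,-25,0,0,0,0,-25,0,0,0,0,0,0,0]}}

```text
time: 18.22
tool_pos: [0.5938, 0.1311, 0.1566]
tool_rot: [0.003, 0.699, 0.716, 0.004]
contact_force: [1.6, 0.1, 1.5]
gripper_width: 0.003
grasp_force: 0.0
```

{"fn": "move_arm", "kwargs": {"increments": [-35,0,-10,0,0,-35,0,0,0,0,-35,0,0,0,0,-35,0,0,0,1,-35,0,0,0,1,-25,0,0,0,1,0,0,0,0,1]}}

```text
time: 18.8
tool_pos: [0.595, -0.0734, 0.1597]
tool_rot: [0.0, 0.7, 0.714, -0.001]
contact_force: [-0.7, -0.2, 0.1]
gripper_width: 0.563
grasp_force: 0.0
```

```bash
python3 - <<'E'
from tp import *
s=manip.state();print(s["tool_pos"],s["tool_rot"])
F,o=look("e2",(155,220,250,330),(110,190,270,350))
f=F["top"]; h=cv2.cvtColor(f["image"],cv2.COLOR_BGR2HSV)[155:220,250:330]
m=cv2.inRange(h,(20,150,60),(35,255,255)); ys,xs=np.nonzero(m[:, :26]); print("blade row",ys.mean()+155, onz(f,[[265,ys.mean()+155]],.025))
E
```

```text
[ 0.59495996 -0.07342709  0.15967585] [ 1.04794906e-04  7.00271216e-01  7.13876335e-01 -8.89406198e-04]
top red [24, 28, 7, 7, 47] [276.96 186.  ] z.087 [0.5886 0.1297 0.0865]
top yel [22, 25, 28, 15, 266] [288.44 187.06] z.087 [0.5854 0.0957 0.0865]
scene red [36, 47, 7, 5, 28] [308.93 159.07] z.087 [0.585  0.1232 0.0865]
scene yel [30, 51, 26, 22, 349] [313.52 169.97] z.087 [0.5725 0.0768 0.0865]
key tri (array([0.58980189, 0.1307805 , 0.07829811]), np.float64(0.0007577242469154331))
blade row 189.44444444444446 [[0.58930466 0.17382912 0.025     ]]
```

The key now triangulates about 4.5 mm lower and the tape hasn't moved, so it is locked. Next I'll regrasp it.

{"fn": "move_arm", "kwargs": {"increments": [35,0,0,0,1,35,0,0,0,1,35,0,0,0,1,35,0,0,0,1,31,0,0,0,1,0,0,0,0,1,0,0,10,0,1,0,0,0,0,1]}}

```text
time: 19.57
tool_pos: [0.5898, 0.1024, 0.1482]
tool_rot: [-0.001, 0.698, 0.716, -0.001]
contact_force: [-0.2, 0.2, -0.6]
gripper_width: 1.0
grasp_force: 0.0
```

{"fn": "move_arm", "kwargs": {"increments": [-1,1,25,0,1,0,0,25,0,1,0,0,25,0,1,0,0,15,0,1,0,0,10,0,1,0,0,0,0,1,0,0,0,0,1]}}

```text
time: 20.15
tool_pos: [0.5921, 0.1001, 0.0504]
tool_rot: [-0.0, 0.699, 0.715, -0.0]
contact_force: [-0.2, -1.2, 0.1]
gripper_width: 1.0
grasp_force: 0.0
```

{"fn": "move_arm", "kwargs": {"increments": [0,0,0,0,0.6,0,0,0,0,0.4,0,0,0,0,0.3,0,0,0,0,0.2,0,0,0,0,0,0,0,0,0,0,0,0,0,0,0,0,0,0,0,0]}}

```text
time: 20.82
tool_pos: [0.5925, 0.1008, 0.0522]
tool_rot: [0.0, 0.699, 0.716, 0.0]
contact_force: [-3.2, -0.6, 5.7]
gripper_width: 0.378
grasp_force: 60.6
```

{"fn": "move_arm", "kwargs": {"increments": [1.5,0,0,0,0,0,0,-5,0,0,0,0,-10,0,0,0,0,-20,0,0,0,0,-25,0,0,0,0,-25,0,0,0,0,-25,0,0,0,0,0,0,0]}}

```text
time: 21.48
tool_pos: [0.5955, 0.1027, 0.1672]
tool_rot: [0.003, 0.698, 0.716, 0.004]
contact_force: [1.5, 0.4, -3.8]
gripper_width: 0.374
grasp_force: 60.7
```

```bash
python3 - <<'E'
from tp import *
s=manip.state();print(s["tool_pos"],s["tool_rot"],s["contact_force"],s["ft_torque"],s["joint_pos"])
F,o=look("f",(120,240,230,390),(50,190,230,380))
E
```

```text
[0.59548098 0.1026964  0.1672006 ] [0.00337428 0.69847165 0.71561897 0.00393284] [ 1.53243808  0.42877679 -3.75223743] [-0.03579108 -0.16348083  0.04284338] [4.74788161e-02 4.44136338e-02 1.73041719e+00 4.34105565e-04
 1.35640651e+00 2.31377624e-02]
top red [38, 59, 2, 2, 3] [268.33 179.67] z.087 [0.6077 0.1556 0.0865]
top yel [38, 61, 8, 5, 26] [271.85 183.12] z.087 [0.5973 0.145  0.0865]
scene red [34, 0, 4, 2, 4] [265.5  50.5] z.087 [0.7719 0.7808 0.0865]
scene yel [69, 80, 28, 20, 274] [316.1  139.72] z.087 [0.6495 0.1872 0.0865]
key tri (array([0.50822274, 0.11281491, 0.45199268]), np.float64(0.05234268230520578))
```

View pics/f.png

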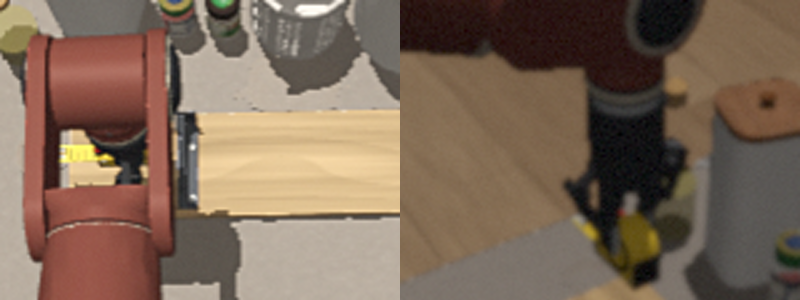

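Top half: the lifted tape's blade is still drawn out (yellow at (65..110,155)), so the lock is holding. Scene half: the tape hangs in the gripper at about (630,240), clear of the board. That's my tenth picture, so I'll go by numbers from here.

{"fn": "move_arm", "kwargs": {"increments": [-20,-12,0,0,0,-34,-12,0,0,0,-34,-12,0,0,0,-34,-12,0,0,0,-34,-12,0,0,0,-34,-12,0,0,0,-34,-12,0,0,0,-34,-12,0,0,0]}}

```text
time: 22.25
tool_pos: [0.4999, -0.1585, 0.1572]
tool_rot: [-0.003, 0.698, 0.716, -0.001]
contact_force: [0.7, -0.4, -5.7]
gripper_width: 0.373
grasp_force: 60.9
```

{"fn": "move_arm", "kwargs": {"increments": [0,0,0,0,0,0,0,0,0.1,0,0,0,0,0.1,0,0,0,0,0.1,0,0,0,0,0.1,0,0,0,0,0.1,0,0,0,0,0.1,0,0,0,0,0.1,0]}}

```text
time: 22.92
tool_pos: [0.5008, -0.1569, 0.1573]
tool_rot: [-0.002, 0.903, 0.43, -0.002]
contact_force: [-0.5, -0.1, -5.6]
gripper_width: 0.374
grasp_force: 61.0
```

{"fn": "move_arm", "kwargs": {"increments": [0,0,0,0.1,0,0,0,0,0.1,0,0,0,0,0.1,0,0,0,0,0.1,0,0,0,0,0.1,0,0,0,0,0.1,0,0,0,0,0.1,0,0,0,0,0.1,0]}}

```text
time: 23.58
tool_pos: [0.5008, -0.1568, 0.1573]
tool_rot: [-0.001, 0.999, 0.045, -0.002]
contact_force: [-0.1, -0.9, -5.5]
gripper_width: 0.375
grasp_force: 61.0
```

{"fn": "move_arm", "kwargs": {"increments": [0,0,0,0.1,0,0,0,0,0.1,0,0,0,0,0.1,0,0,0,0,0.1,0,0,0,0,0.1,0,0,0,0,0.1,0,0,0,0,0.1,0,0,0,0,0.1,0]}}

```text
time: 24.25
tool_pos: [0.5008, -0.1568, 0.1573]
tool_rot: [-0.0, 0.938, -0.348, -0.003]
contact_force: [0.4, -0.1, -6.5]
gripper_width: 0.375
grasp_force: 61.0
```

{"fn": "move_arm", "kwargs": {"increments": [0,0,0,0.1,0,0,0,0,0.1,0,0,0,0,0.1,0,0,0,0,0.1,0,0,0,0,0.1,0,0,0,0,0.1,0,0,0,0,0.1,0,0,0,0,0.1,0]}}

```text
time: 24.92
tool_pos: [0.5008, -0.1568, 0.1573]
tool_rot: [0.001, 0.728, -0.685, -0.003]
contact_force: [0.4, -0.5, -5.5]
gripper_width: 0.369
grasp_force: 61.0
```

{"fn": "move_arm", "kwargs": {"increments": [0,0,0,0,0,0,0,0,0,0,0,0,0,0,0]}}

```text
time: 25.17
tool_pos: [0.5017, -0.1574, 0.1591]
tool_rot: [0.0, 0.731, -0.683, -0.001]
contact_force: [-0.8, -0.3, -5.8]
gripper_width: 0.375
grasp_force: 61.0
```

```bash
python3 - <<'E'
from h import *
s=manip.state();print(s["tool_pos"],s["tool_rot"],s["joint_pos"],s["contact_force"],s["grasp_force"]); r=s["tool_rot"]; print(2*np.arctan2(r[2],r[1]))
E
```

```text
[ 0.50171703 -0.1574181   0.15910696] [ 3.61062399e-04  7.30648324e-01 -6.82752568e-01 -1.35155110e-03] [-4.45680428e-01 -1.28423835e-01  1.91190208e+00  1.28096189e-04
  1.36090950e+00  2.62813751e+00] [-0.7696354  -0.2938983  -5.84315274] 61.021302938461304
-1.5030484769936507
```

{"fn": "move_arm", "kwargs": {"increments": [0,0,0,0.046,0,0,-20,0,0,0,0,-25,0,0,0,0,-25,0,0,0,0,-15,0,0,0,0,-10,20,0,0,0,0,20,0,0,0,0,0,0,0]}}

```text
time: 25.83
tool_pos: [0.5947, -0.1547, 0.115]
tool_rot: [0.002, 0.715, -0.699, -0.005]
contact_force: [-2.6, 0.3, -8.4]
gripper_width: 0.372
grasp_force: 61.4
```

{"fn": "move_arm", "kwargs": {"increments": [0,0,15,0,0,0,0,10,0,0,0,0,0,0,0,0,0,0,0,0]}}

```text
time: 26.17
tool_pos: [0.5967, -0.1559, 0.0952]
tool_rot: [0.0, 0.714, -0.7, -0.001]
contact_force: [0.3, -0.4, -5.6]
gripper_width: 0.377
grasp_force: 61.5
```

```bash
python3 - <<'E'
from tp import *
s=manip.state(); r=s["tool_rot"]; print(s["tool_pos"],2*np.arctan2(r[2],r[1]),s["joint_pos"].round(3))
F,o=look("g",(140,240,330,430),(150,320,330,460))
for n,(r0,r1,c0,c1) in(("top",(140,240,330,430)),("scene",(150,320,330,460))):
    h=cv2.cvtColor(F[n]["image"],cv2.COLOR_BGR2HSV)[r0:r1,c0:c1]; m=cv2.inRange(h,(20,150,60),(35,255,255))
    cc,l,st,ce=cv2.connectedComponentsWithStats(m)
    for i in range(1,cc):
        if st[i,4]>5: print(n,st[i].tolist(),(ce[i]+[c0,r0]).round(1))
P=[[.5962,-.156-.097,.022+.048],[.5962,-.156-.04,.07]]
print("expect hook,mouth px", proj(F["top"],P).round(1).tolist(), proj(F["scene"],P).round(1).tolist())
E
```

```text
[ 0.59667113 -0.15589061  0.09519279] -1.5509532850535643 [-0.376  0.153  1.741 -0.     1.249  2.746]
top red [50, 39, 2, 2, 2] [380.5 179.5] z.087 [ 0.6081 -0.175   0.0865]
top yel [32, 36, 11, 11, 70] [366.57 181.56] z.087 [ 0.602  -0.1339  0.0865]
scene red [45, 68, 10, 9, 60] [379.42 221.73] z.087 [ 0.6162 -0.1713  0.0865]
scene yel [36, 56, 19, 31, 275] [374.13 222.54] z.087 [ 0.6033 -0.1662  0.0865]
key tri (array([ 0.60863986, -0.17510273,  0.09515962]), np.float64(0.005074989393322265))
top [32, 36, 11, 11, 70] [366.6 181.6]
top [54, 41, 16, 9, 59] [391.8 185. ]
scene [87, 0, 6, 11, 16] [419.4 155.2]
scene [36, 56, 19, 31, 275] [374.1 222.5]
scene [28, 66, 6, 9, 10] [359.7 219.9]
scene [47, 84, 15, 15, 97] [384.1 241. ]
expect hook,mouth px [[406.1, 184.6], [386.9, 184.5]] [[393.1, 252.1], [378.4, 235.7]]
```

{"fn": "move_arm", "kwargs": {"increments": [0,0,10,0,0,0,0,10,0,0,0,0,10,0,0,0,0,8,0,0,0,0,0,0,0,0,0,0,0,0]}}

```text
time: 26.77
tool_pos: [0.5965, -0.1557, 0.0562]
tool_rot: [0.001, 0.714, -0.7, -0.001]
contact_force: [0.1, 0.8, -5.2]
gripper_width: 0.374
grasp_force: 61.5
```

{"fn": "move_arm", "kwargs": {"increments": [0,0,2,0,0,0,0,0,0,0,0,0,0,0,0]}}

```text
time: 27.02
tool_pos: [0.5979, -0.1563, 0.0563]
tool_rot: [-0.0, 0.714, -0.7, 0.0]
contact_force: [0.5, 0.1, -5.7]
gripper_width: 0.375
grasp_force: 61.5
```

{"fn": "move_arm", "kwargs": {"increments": [0,0,1,0,0,0,0,0,0,0]}}

```text
time: 27.18
tool_pos: [0.5977, -0.1562, 0.0551]
tool_rot: [-0.0, 0.714, -0.7, 0.0]
contact_force: [0.4, -0.5, -5.9]
gripper_width: 0.377
grasp_force: 61.5
```

{"fn": "move_arm", "kwargs": {"increments": [0,0,1,0,0,0,0,0,0,0]}}

```text
time: 27.35
tool_pos: [0.5974, -0.1561, 0.0537]
tool_rot: [0.0, 0.714, -0.7, -0.0]
contact_force: [0.1, 0.2, -6.4]
gripper_width: 0.375
grasp_force: 61.5
```

{"fn": "move_arm", "kwargs": {"increments": [0,0,1,0,0,0,0,0,0,0]}}

```text
time: 27.52
tool_pos: [0.5974, -0.1561, 0.0526]
tool_rot: [0.0, 0.714, -0.7, -0.0]
contact_force: [-0.0, 0.3, -6.3]
gripper_width: 0.378
grasp_force: 61.5
```

{"fn": "move_arm", "kwargs": {"increments": [0,0,1,0,0,0,0,0,0,0]}}

```text
time: 27.68
tool_pos: [0.5976, -0.1561, 0.0522]
tool_rot: [0.0, 0.714, -0.7, -0.0]
contact_force: [-0.7, -0.6, -2.8]
gripper_width: 0.375
grasp_force: 61.9
```

{"fn": "move_arm", "kwargs": {"increments": [0,0,1,0,0,0,0,0,0,0]}}

```text
time: 27.85
tool_pos: [0.5977, -0.1561, 0.0521]
tool_rot: [0.0, 0.714, -0.7, -0.0]
contact_force: [-4.1, 1.7, 5.2]
gripper_width: 0.375
grasp_force: 62.7
```

{"fn": "move_arm", "kwargs": {"increments": [0,0,-1,0,0,-2,0,0,0,0,-2,0,0,0,0,-2,0,0,0,0,-2,0,0,0,0,0,0,0,0,0]}}

```text
time: 28.35
tool_pos: [0.5981, -0.1482, 0.0523]
tool_rot: [-0.0, 0.714, -0.7, 0.001]
contact_force: [-0.1, -2.9, -1.1]
gripper_width: 0.378
grasp_force: 62.0
```

{"fn": "move_arm", "kwargs": {"increments": [-1,0,0,0,0,0,0,0,0,0]}}

```text
time: 28.52
tool_pos: [0.5979, -0.1473, 0.0522]
tool_rot: [-0.0, 0.714, -0.7, 0.001]
contact_force: [1.1, -3.2, -0.8]
gripper_width: 0.377
grasp_force: 62.1
```

{"fn": "move_arm", "kwargs": {"increments": [-0.5,0,0,0,0,0,0,0,0,0]}}

```text
time: 28.68
tool_pos: [0.5978, -0.1469, 0.0522]
tool_rot: [-0.0, 0.714, -0.7, 0.001]
contact_force: [-0.1, -4.0, -1.1]
gripper_width: 0.376
grasp_force: 62.2
```

{"fn": "move_arm", "kwargs": {"increments": [-0.5,0,0,0,0,0,0,0,0,0]}}

```text
time: 28.85
tool_pos: [0.5977, -0.1464, 0.0522]
tool_rot: [-0.0, 0.714, -0.7, 0.001]
contact_force: [0.5, -4.5, 0.2]
gripper_width: 0.378
grasp_force: 62.2
```

{"fn": "move_arm", "kwargs": {"increments": [-0.5,0,0,0,0,0,0,0,0,0]}}

```text
time: 29.02
tool_pos: [0.5976, -0.146, 0.0523]
tool_rot: [-0.0, 0.714, -0.7, 0.001]
contact_force: [0.6, -4.7, 0.8]
gripper_width: 0.376
grasp_force: 62.3
```

{"fn": "move_arm", "kwargs": {"increments": [-0.5,0,-0.3,0,0,0,0,0,0,0]}}

```text
time: 29.18
tool_pos: [0.5974, -0.1451, 0.0522]
tool_rot: [-0.0, 0.714, -0.7, 0.0]
contact_force: [0.4, -2.9, 0.6]
gripper_width: 0.37
grasp_force: 62.3
```

{"fn": "move_arm", "kwargs": {"increments": [-0.5,0,0,0,0,0,0,0,0,0]}}

```text
time: 29.35
tool_pos: [0.5973, -0.1447, 0.0522]
tool_rot: [0.0, 0.714, -0.7, 0.0]
contact_force: [0.3, -3.6, 0.0]
gripper_width: 0.38
grasp_force: 62.2
```

{"fn": "move_arm", "kwargs": {"increments": [-0.5,0,0,0,0,0,0,0,0,0]}}

```text
time: 29.52
tool_pos: [0.5973, -0.1442, 0.0522]
tool_rot: [0.0, 0.714, -0.7, 0.0]
contact_force: [1.0, -5.0, 1.5]
gripper_width: 0.374
grasp_force: 62.2
```

{"fn": "move_arm", "kwargs": {"increments": [-0.5,0,0,0,0,0,0,0,0,0]}}

```text
time: 29.68
tool_pos: [0.5972, -0.1437, 0.0522]
tool_rot: [0.0, 0.714, -0.7, 0.0]
contact_force: [-0.0, -5.7, 0.5]
gripper_width: 0.373
grasp_force: 62.3
```

{"fn": "move_arm", "kwargs": {"increments": [-0.5,0,0,0,0,0,0,0,0,0]}}

```text
time: 29.85
tool_pos: [0.5972, -0.1433, 0.0522]
tool_rot: [0.0, 0.714, -0.7, 0.0]
contact_force: [0.5, -5.6, 1.1]
gripper_width: 0.377
grasp_force: 62.3
```

{"fn": "move_arm", "kwargs": {"increments": [-0.5,0,0,0,0,0,0,0,0,0]}}

```text
time: 30.02
tool_pos: [0.5972, -0.1428, 0.0522]
tool_rot: [0.0, 0.714, -0.7, 0.0]
contact_force: [0.7, -5.6, 0.0]
gripper_width: 0.376
grasp_force: 62.3
```

{"fn": "move_arm", "kwargs": {"increments": [0,0,0,0,0,0,0,0,0,0]}}

```text
time: 30.18
tool_pos: [0.5972, -0.1428, 0.0522]
tool_rot: [0.0, 0.714, -0.7, 0.0]
contact_force: [0.6, -5.0, 1.0]
gripper_width: 0.37
grasp_force: 62.3
```

{"fn": "move_arm", "kwargs": {"increments": [-0.5,0,-0.3,0,0,0,0,0,0,0]}}

```text
time: 30.35
tool_pos: [0.597, -0.1422, 0.0522]
tool_rot: [0.0, 0.714, -0.7, -0.0]
contact_force: [0.8, -5.7, -0.8]
gripper_width: 0.377
grasp_force: 62.2
```

{"fn": "move_arm", "kwargs": {"increments": [-0.5,0,0,0,0,0,0,0,0,0]}}

```text
time: 30.52
tool_pos: [0.597, -0.1421, 0.0522]
tool_rot: [0.001, 0.714, -0.7, 0.0]
contact_force: [1.3, -5.5, -0.3]
gripper_width: 0.374
grasp_force: 62.1
```

{"fn": "move_arm", "kwargs": {"increments": [-0.5,0,0,0,0,0,0,0,0,0]}}

```text
time: 30.68
tool_pos: [0.597, -0.1419, 0.0523]
tool_rot: [0.001, 0.714, -0.7, 0.001]
contact_force: [1.8, -7.2, -0.8]
gripper_width: 0.38
grasp_force: 62.1
```

{"fn": "move_arm", "kwargs": {"increments": [0.5,0,0,0,0,0,0,0,0,0]}}

```text
time: 30.85
tool_pos: [0.597, -0.142, 0.0522]
tool_rot: [0.0, 0.714, -0.7, 0.0]
contact_force: [0.6, -5.1, -0.9]
gripper_width: 0.373
grasp_force: 62.1
```

{"fn": "move_arm", "kwargs": {"increments": [0,0,0,0,0.45,0,0,0,0,0.5,0,0,0,0,0.6,0,0,0,0,0.8,0,0,0,0,1,0,0,0,0,1,0,0,0,0,1,0,0,0,0,1]}}

```text
time: 31.52
tool_pos: [0.5972, -0.1415, 0.0524]
tool_rot: [-0.0, 0.714, -0.7, -0.0]
contact_force: [-0.1, 0.7, -0.8]
gripper_width: 1.002
grasp_force: 0.0
```

{"fn": "move_arm", "kwargs": {"increments": [0,0,-10,0,1,0,0,-20,0,1,0,0,-25,0,1,0,0,-25,0,1,0,0,-25,0,1,0,0,-10,0,1,0,0,0,0,1,0,0,0,0,1]}}

```text
time: 32.18
tool_pos: [0.5973, -0.1417, 0.1677]
tool_rot: [-0.0, 0.714, -0.7, 0.0]
contact_force: [0.9, -1.0, -0.8]
gripper_width: 0.997
grasp_force: 0.0
```

{"fn": "move_arm", "kwargs": {"increments": [-25,25,0,0,1,-30,25,0,0,1,-30,20,0,0,1,-30,0,0,0,1,-30,0,0,0,1,-30,0,0,0,1,-20,0,0,0,1,0,0,0,0,1]}}

```text
time: 32.85
tool_pos: [0.5215, 0.0551, 0.1646]
tool_rot: [0.001, 0.715, -0.699, -0.002]
contact_force: [-0.5, 0.1, 0.1]
gripper_width: 1.001
grasp_force: 0.0
```

```bash
python3 - <<'E'
from tp import *
s=manip.state(); print(s["tool_pos"],s["contact_force"])
st,ss=(140,240,330,430),(150,320,330,460)
F,o=look("h",st,ss); f=F["top"]
hsv=cv2.cvtColor(f["image"],cv2.COLOR_BGR2HSV)
m=cv2.inRange(hsv[140:240,330:430],(20,150,60),(35,255,255)); ys,xs=np.nonzero(m); print("yel cols",xs.min()+330,xs.max()+330,"rows",ys.min()+140,ys.max()+140)
b=(xs+330>388); print("blade row/col",ys[b].mean()+140,(xs[b]+330).min(),(xs[b]+330).max(), onz(f,[[(xs[b]+330).mean(),ys[b].mean()+140]],.025))
print("heel top-edge y",onz(f,[[xs.min()+330-.5,187]],.06), "expected key",.5965+.0006,-.1422-.028-.0008, "expect edge px",proj(f,[[.598,-.2405,.022],[.598,-.2405-.002,.024]]))
r=int(round(ys[b].mean()+140)); print(f["image"][r,385:412].tolist())
E
```

```text
[0.52149531 0.05507234 0.16464191] [-0.48860566  0.13212794  0.07397354]
top red [46, 41, 8, 7, 50] [379.36 183.84] z.087 [ 0.5951 -0.1714  0.0865]
top yel [27, 38, 37, 15, 332] [370.45 185.83] z.087 [ 0.5892 -0.1451  0.0865]
scene red [40, 75, 9, 9, 60] [373.77 228.73] z.087 [ 0.5905 -0.1812  0.0865]
scene yel [23, 61, 26, 32, 443] [364.8  225.85] z.087 [ 0.577  -0.1622  0.0865]
key tri (array([ 0.59822645, -0.17341401,  0.07203504]), np.float64(0.0006606510923117208))
yel cols 357 393 rows 178 192
blade row/col 186.3181818181818 389 393 [[ 0.59924433 -0.21525629  0.025     ]]
heel top-edge y [[ 0.59057751 -0.10619003  0.06      ]] expected key 0.5971000000000001 -0.17099999999999999 expect edge px [[399.08062354 186.89796918]
 [399.84182329 186.7802788 ]]
[[106, 245, 255], [100, 229, 248], [97, 225, 246], [105, 240, 255], [100, 227, 247], [99, 226, 246], [104, 240, 255], [97, 226, 247], [98, 225, 246], [151, 220, 238], [182, 207, 223], [208, 220, 229], [210, 220, 227], [194, 219, 234], [214, 228, 237], [203, 209, 213], [161, 174, 183], [156, 170, 182], [157, 170, 182], [156, 171, 182], [159, 172, 183], [159, 172, 183], [158, 172, 183], [158, 171, 181], [159, 172, 183], [160, 174, 184], [157, 172, 183]]
```

```bash
python3 - <<'E'
from h import *
f=frame("top"); im=f["image"].astype(float); cv2.imwrite("pics/k.png",f["image"])
L=cv2.resize(cv2.imread("pics/e2.png")[:, :400],(80,65),interpolation=cv2.INTER_AREA).astype(float)
def edge(v,bg,step=1):   # area above background -> end col (subpixel)
    return v
for nm,a,c0,r0,cols,hr,er in(("left",L,250,155,range(252,266),(188,189,190),(180,181,182,199,200)),("right",im,0,0,range(394,406),(185,186,187),(175,176,177,197,198))):
    for k,rows in(("hook",hr),("edge",er)):
        print(nm,k,[a[[r-r0 for r in rows],c-c0].mean(0).round().astype(int).tolist() for c in cols])
P=[[.5965,.1989,.022],[.598,-.2405,.022]]; print(proj(f,P))
E
```

```text
left hook [[159, 173, 186], [153, 168, 179], [158, 173, 183], [159, 173, 183], [182, 192, 200], [206, 216, 221], [200, 215, 221], [215, 224, 228], [224, 231, 237], [198, 220, 232], [155, 216, 230], [113, 236, 251], [106, 233, 248], [112, 246, 254]]
left edge [[163, 176, 188], [162, 176, 188], [161, 176, 189], [161, 175, 187], [162, 175, 186], [155, 180, 200], [144, 191, 222], [141, 191, 221], [143, 190, 220], [142, 190, 219], [142, 190, 219], [142, 189, 219], [142, 189, 219], [141, 189, 219]]
right hook [[157, 221, 238], [190, 210, 221], [212, 219, 226], [214, 221, 226], [201, 221, 233], [218, 229, 236], [202, 208, 212], [159, 172, 182], [156, 171, 182], [156, 171, 181], [159, 172, 183], [159, 172, 183]]
right edge [[140, 186, 216], [139, 186, 216], [139, 186, 216], [139, 186, 217], [141, 184, 212], [151, 181, 201], [158, 175, 189], [158, 170, 182], [158, 171, 183], [158, 171, 182], [157, 170, 181], [158, 172, 183]]
[[257.16045652 187.33321884]
 [399.08062354 186.89796918]]
```

```bash
python3 -c "
from plant import manip
print(manip.job_done())"
```

```text
the job is handed in; nothing more can be done
None
```

I measured the bracket position at the left end, locked the tape, and left it on the right half of the board, hooked over the right end, drawn back snug and in line. I handed the job in at about 33 s; no verdict came back, and my last checks were numeric because the ten pictures were used up.

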